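Tip the nutmeg sample out of the blue dump cup

ROBOT

A 7-joint arm with a two-finger parallel gripper is mounted at the origin on the work surface. World frame = base frame: x ahead of the robot, y to its left, z up, the work surface at z = 0. Lengths are in mm, angles in rad, forces in N, time in s.
With the tool pointing down it reaches from about 400 to 900 mm from the base axis. Payload 5.5 kg.
Tool frame: the origin (TCP) lies midway between the tips of the shut fingers; the grasp point (between the pads) lies 19 mm behind it; z points along the fingers, y is the direction in which the jaws open and shut (so a half turn about z gives the same grasp; the last joint's range is limited). The gripper opens to 92 mm and grips with 3 to 60 N. Pads are 19 mm wide; open, the fingers measure 130 mm over their backs; the gripper's body (75 mm by 190 mm) begins 47 mm behind the grasp point.
Start: joints at [1.369, 0.501, -0.427, 1.55, 0.221, 1.138, -0.21], TCP at [291.39, -581.026, 226.729] pointing down, gripper open.
Joint ranges: [-2.88, 2.88], [-0.31, 2.03], [-1.54, 1.56], [0.2, 2.42], [-1.41, 4.55], [0.19, 2.02], [-2.57, 2.57]. Speed limits (rad/s): [2.57, 2.57, 3.14, 3.14, 3.14, 3.14, 3.14].

INTERFACE

Orientations are given as a rotation vector (axis times angle).
In Python, from bench import ctrl gives the robot as it stands.
- The arm moves only by the tool step_arm, never from a script. Its arguments are lists of equal length, an entry for each row: "angular": the turn, a rotation vector about the tool's x, y, z as a fraction of full scale, a list of three; "dp": the shift along the tool's x, y, z as a fraction of full scale, a list of three; "grip": the gripper's target within -1 to 1 (shut at 1, half-way at 0, fully open at -1). In form: {"angular": [[wx, wy, wz], ...], "dp": [[x, y, z], ...], "grip": [grip, ...]}. A call has 1 to 20 rows; each row is the pose to reach, as a shift and turn from the pose commanded when the call began, along the tool's axes at that moment, turning the shorter way round; what a row does not reach only later rows make up. Full scale, the value 1, is 10 cm for a shift and 180 degrees for a turn. A row lasts 1/12 s, in which the tool goes at most 41.7 mm and 7.16 degrees, less where a joint would pass 70% of its speed; a pose out of reach is approached as far as the arm can. A call with a number of a shift or a turn outside -1 to 1 is refused whole. A call with a gripper value outside its range is refused whole. The fingers move at their own pace and stop on an object; "force" is the grip in N (left out, the last holds). Time passes only in rows, so rows that repeat a pose let the fingers close. It gives the time, the measured TCP pose, the force and the opening at its end, in the units of the state.
- ctrl.observe(): the state, without advancing time (a new reading comes with each control period).
- ctrl.capture(name): name is "scene" or "top" or "wrist"; returns the picture (384x512x3 uint8, blue, green, red); there is no depth.
- ctrl.calibration(name): a dict with "fov_y" (degrees; the focal length in pixels is half the picture's height over the tangent of half this angle, whatever the lens; pixels are square), "cx", "cy" (the principal point, pixels), "dist_coeffs" ([k1, k2, p1, p2, k3] as OpenCV has them; the pictures are not rectified), "R" (3x3) and "t" (3): a world point X has camera coordinates R X + t; the wrist camera has in their place "mount" (4x4, takes a point from camera to tool coordinates, whose origin is the TCP and whose axes are the flange's). Camera axes: x right, y down, z forward; pixel columns grow to the right and rows downward; lengths in mm; the calibration is good to about 2 mm. A picture is of the moment at which its call begins: read the wrist's pose just before it. calibration takes no time and is no camera call.
- ctrl.sign_off(): hands the job in, once; it reports no verdict.
Trained networks look in the newest picture that a camera, given by its name, has taken for a name from the list of things; names that differ only in an ending like _2 or _b are one class to them, and where a whole thing is asked for, a point or a joint stands for the part that bears it (a point fixed in the world has none). Each returns a list of dicts, best first, with "confidence" (0 to 1); they miss things now and then, are a little off and sometimes report something else, mostly with a low value. They report only what shows in the picture. A call takes as long as a camera call.
- ctrl.masks_of(query, camera): "pixels" (384x512 bool, what is visible of it) and "rect" ([left, top, right, bottom] in pixels, round what is visible of it).
The state is a dict: "clock": time; "joint_positions": joint angles; "joint_velocities": joint speeds; "joint_efforts": joint torques, N m; "tool_pos": TCP position; "ee_rot": TCP orientation; "contact_force": force on the tool from outside, world axes, zero at the start; "wrist_torque": the same for the moment, N m; "gripper_width": opening from 0.0 (shut) to 1.0 (fully open).
Only numpy, scipy, OpenCV 4.12 (cv2) and the standard library are available. Lean on these libraries where they do the work, as an engineer would, in place of code of your own. Each camera call takes 0.05 s, during which the arm holds its last target.

TASK

Two spring-loaded dump cups on the lab bench each hold a nutmeg. Push the blue lever down past its latch so that its cup tips and drops its nutmeg into the white tray in front of it, then let go so that the cup swings back home. Leave the orange-levered cup untipped.

Things in the scene. Friction and masses are not known exactly. Their poses are not given: they have to be found in the camera images.
- blue_station: Station with the BLUE lever, fixed, yaw within 0.3 rad: grey base 235 x 124 mm, steel dump cup (top 150 mm up) between two posts (+y post to y 45, 139 up; -y post with the latch to y -75, 220 up), white tray. Origin on the bench under the tipping axis (along y, 125 mm up). +x: tipping direction. Tray: outside x 0 to 155, y -52 to 52, rim 50 up, floor 12, walls 4 mm.
- blue_roller (a point): Middle of the blue roller (18 mm across, 50 long along y, spins freely) at the lever's end: at rest x 64, y 110, z 173 mm from the station's origin, 80 mm from the axis. Pushed down it swings in an arc to x 80, z 125, then x 68, z 82 at the stop. Closed fingers pushing straight down at x 72, y 110 stay on it. Free space under it and on its +y side. Axes: as the station's at home, turn with the cup.
- blue_cup (a joint): Tipping angle of the blue station's cup and lever, rad: 0 home (upright, latched), 1.2 the stop. Push at the roller: peak about 7 to 8 N at 0.05 (the latch), dropping to about 1 N at 0.55, then 4 to 6 N up to the stop. The nutmeg rolls out from about 0.85 rad on, within a second. Released at any angle, the cup springs back to 0 in about a second.
- nutmeg: The brown nutmeg in the blue station's cup, an egg shape 30 mm long and 24 mm thick, 10 to 20 g, loose. Origin at its centre.
- orange_cup (a joint): Tipping angle of the other station's cup, rad, 0 home. It has an ORANGE lever, else looks and works the same and holds a nutmeg too; it must stay home. The stations stand side by side, left and right of the robot's middle line, either way round.

How it is judged:
By the outcome, as a careful person would: the job done as asked, in the order asked, and still so for the second after the job is handed in, with the robot touching nothing.
It also fails if it takes over 32 s, if anything falls off the work surface, if the arm or the gripper's body presses on something with over 40 N, if the wrist force passes 120 N, or if a joint passes its speed limit or range.

## Working session

There is one attempt and no reset: what is moved stays moved. The work goes in short steps, Python scripts to look and compute and a tool call to move; the robot and the scene stay as the last step left them, time stands still between calls to the robot, and variables do not carry over. Pictures are saved under pics/ and viewed, and the job is handed in when it is done.

Besides the shell and the picture viewer there is one more tool, called after "Request:" by a JSON object that holds its "method" and its "body". step_arm: Moves the arm, as the interface text tells. Its arguments: {"type":"object","properties":{"angular":{"type":"array","items":{"type":"array","items":{"type":"number","minimum":-1,"maximum":1}}},"dp":{"type":"array","items":{"type":"array","items":{"type":"number","minimum":-1,"maximum":1}}},"grip":{"type":"array","items":{"type":"number"}},"force":{"type":"number"}},"required":["angular","dp","grip"]}

```bash
mkdir -p pics; python3 - <<'E'
from bench import ctrl
import cv2,json
s=ctrl.observe();print(s)
for n in ["scene","top"]:
    im=ctrl.capture(n);cv2.imwrite(f"pics/{n}0.png",im)
    print(n,ctrl.calibration(n))
    for q in ["blue_roller","blue_station","blue_cup","nutmeg","orange_cup"]:
        for r in ctrl.masks_of(q,n)[:3]:
            import numpy as np
            v,u=np.nonzero(r["pixels"]);print(q,r["confidence"],r["rect"],u.mean(),v.mean(),len(u))
print(ctrl.calibration("wrist"))
E
```

```text
{'clock': 0.0, 'joint_positions': array([ 1.36916566,  0.50187793, -0.42679151,  1.55141632,  0.22076745,
        1.13829503, -0.21033004]), 'joint_velocities': array([-3.22539479e-05, -5.54209329e-06, -2.94171394e-04, -1.04297782e-03,
        1.52726052e-05,  2.09938036e-03, -3.76425837e-04]), 'joint_efforts': array([-4.25285489e-04, -5.66589582e+01, -5.81651241e+00, -2.79109579e+01,
       -6.85730972e-02,  3.10001266e-02,  1.74736583e-04]), 'tool_pos': array([ 291.03888159, -580.43303142,  225.67352581]), 'ee_rot': array([-3.05525695e+00, -7.23164208e-01,  5.38533054e-04]), 'contact_force': array([ 0.44498747, -0.14958178, -0.91356398]), 'wrist_torque': array([ 0.03989132, -0.00187097,  0.00115794]), 'gripper_width': 1.0034330094816348}
scene {'fov_y': 46.70860187884609, 'cx': 255.39191898165924, 'cy': 193.53090341419963, 'dist_coeffs': array([-0.17289849,  0.        ,  0.        ,  0.        ,  0.        ]), 'R': array([[-0.53961027,  0.84180499, -0.01360581],
       [ 0.52828266,  0.32596591, -0.78400488],
       [-0.6555442 , -0.4302448 , -0.62060553]]), 't': array([ 258.237397
[... 1132 characters left out ...]
13988 2059
nutmeg 0.59 [383.6, 201.6, 395.2, 217.1] 388.42753623188406 210.3695652173913 138
orange_cup 0.79 [103.1, 166.2, 194.1, 239.3] 156.93464730290455 203.524377593361 1928
{'fov_y': 62.401881928310004, 'cx': 250.50587179686198, 'cy': 187.13394049907365, 'dist_coeffs': array([-0.07811794,  0.        ,  0.        ,  0.        ,  0.        ]), 'mount': array([[-2.82992502e-04, -9.63574147e-01, -2.67441178e-01,
         7.14437081e+01],
       [ 9.99997690e-01, -8.42485138e-04,  1.97727610e-03,
        -7.13452923e-02],
       [-2.13056735e-03, -2.67440001e-01,  9.63572160e-01,
        -1.57866967e+02],
       [ 0.00000000e+00,  0.00000000e+00,  0.00000000e+00,
         1.00000000e+00]])}
```

```bash
python3 - <<'E'
import cv2
a=cv2.imread("pics/top0.png")
cv2.imwrite("pics/top0z.png",cv2.resize(a[110:270,80:460],None,fx=2.1,fy=2.1,interpolation=cv2.INTER_CUBIC))
a=cv2.imread("pics/scene0.png")
cv2.imwrite("pics/scene0z.png",cv2.resize(a[80:300,110:400],None,fx=2.7,fy=2.7,interpolation=cv2.INTER_CUBIC))
E
```

```text
(no output)
```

View pics/top0z.png

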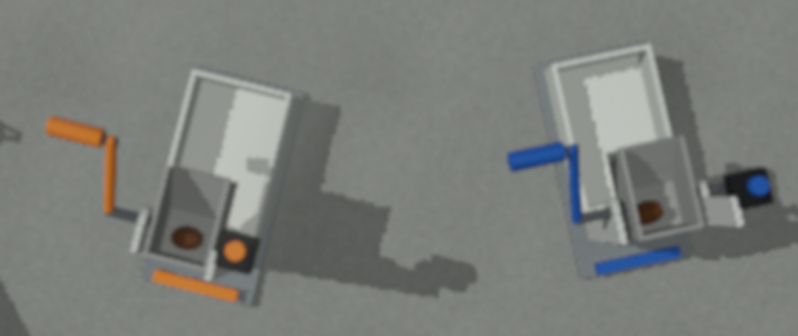

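View pics/scene0z.png

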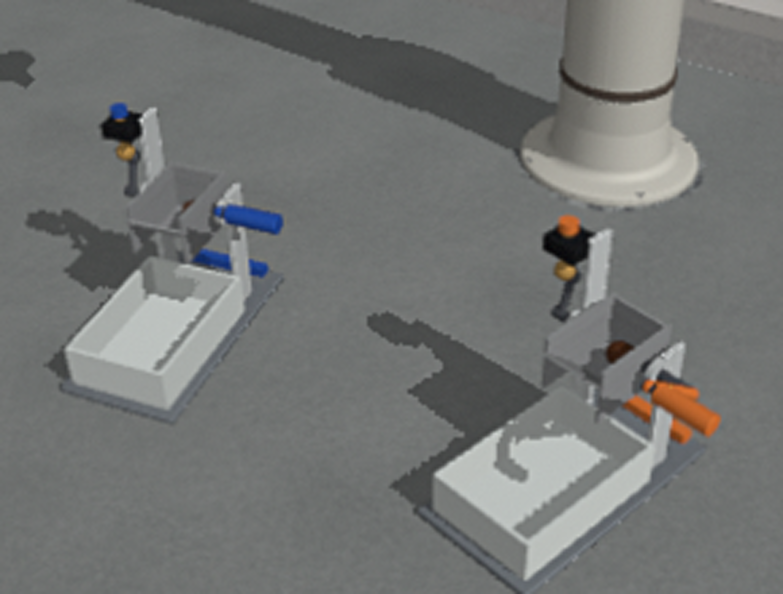

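View pics/top0.png

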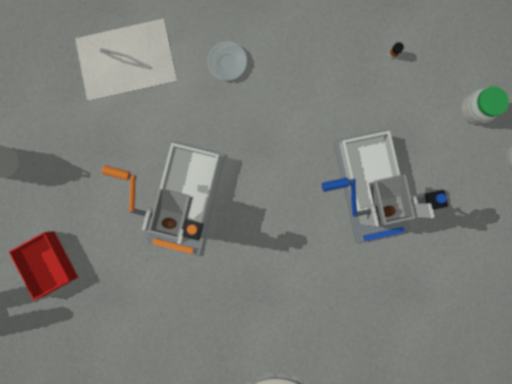

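```bash
cat > h.py <<'E'
from bench import ctrl
import cv2,numpy as np
def proj(n,X):
    c=ctrl.calibration(n);f=192/np.tan(np.radians(c["fov_y"]/2))
    K=np.array([[f,0,c["cx"]],[0,f,c["cy"]],[0,0,1]])
    return cv2.projectPoints(np.float64(X).reshape(-1,1,3),cv2.Rodrigues(c["R"])[0],c["t"],K,c["dist_coeffs"])[0][:,0]
def stw(p,X):
    c,s=np.cos(p[2]),np.sin(p[2]);X=np.float64(X).reshape(-1,3)
    return np.c_[p[0]+c*X[:,0]-s*X[:,1],p[1]+s*X[:,0]+c*X[:,1],X[:,2]]
E
cat > fit.py <<'E'
from h import *
from scipy.optimize import least_squares
S=[155,-52,50],[155,52,50],[64,85,173],[64,135,173]
L=np.array(S)
top=np.array([[390,131.9],[341.4,141.4],[348.3,182.8],[323,187]])
sc=np.array([[135.2,209.6],[171.5,220.5],[191.5,158.2],[214,162.5]])
for mode in ("both","top","scene"):
    def r(p):
        W=stw(p,L);a=(proj("top",W)-top);b=(proj("scene",W)-sc)
        return {"both":np.r_[a,b],"top":a,"scene":b}[mode].ravel()
    o=least_squares(r,[500,-200,0],loss="soft_l1");print(mode,o.x,r(o.x).round(1))
    if mode=="both":p=o.x
np.save("p.npy",p)
print("roller",stw(p,[[64,110,173],[72,110,182],[72,110,82]]))
segs=[]
def box(x0,x1,y0,y1,z): return [[x0,y0,z],[x1,y0,z],[x1,y1,z],[x0,y1,z],[x0,y0,z]]
for n in("top","scene"):
    a=cv2.imread(f"pics/{n}0.png");k=4
    x0,y0,w,h=(300,115,170,140) if n=="top" else(120,100,120,150)
    b=cv2.resize(a[y0:y0+h,x0:x0+w],None,fx=k,fy=k,interpolation=cv2.INTER_CUBIC)
    for pl,c in((box(0,155,-52,52,50),(0,255,0)),([[64,85,173],[64,135,173]],(0,255,255)),([[0,-75,220],[0,45,139]],(255,0,255))):
        q=((proj(n,stw(p,pl))-[x0,y0]+.5)*k).astype(int);cv2.polylines(b,[q],False,c,1)
    cv2.imwrite(f"pics/fit_{n}.png",b)
E
python3 fit.py
```

```text
both [ 4.81949660e+02 -2.34039927e+02  2.01688778e-01] [-1.3 -0.7  0.4  0.1 -0.2 -0.1 -1.1  1.5 -1.9 -0.9 -2.1 -2.1  2.3  0.2
 -1.1 -0. ]
top [ 4.81074976e+02 -2.33963328e+02  1.86836758e-01] [-0.2 -0.2  1.4 -0.1  0.1 -0.4 -0.9  0.8]
scene [ 4.84671278e+02 -2.33308981e+02  2.34913503e-01] [-1.1  0.6 -0.4 -1.3  3.2  0.4  0.1 -0.2]
roller [[ 522.61670105 -113.44891704  173.        ]
 [ 530.45453843 -111.84632375  182.        ]
 [ 530.45453843 -111.84632375   82.        ]]
```

View pics/fit_top.png

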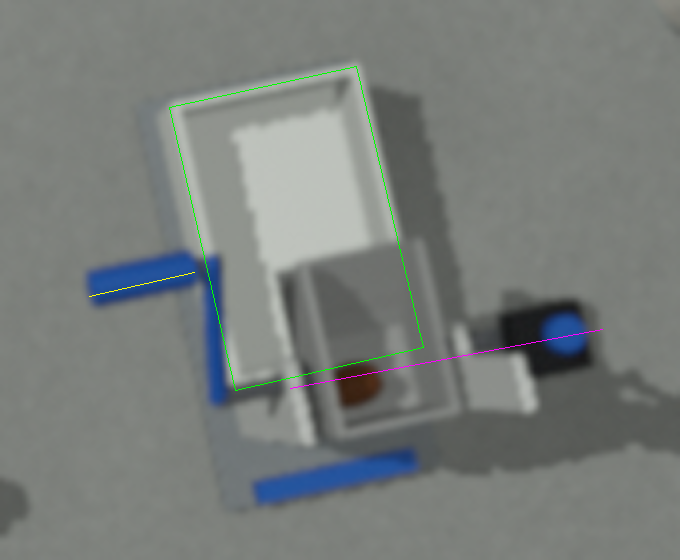

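View pics/fit_scene.png

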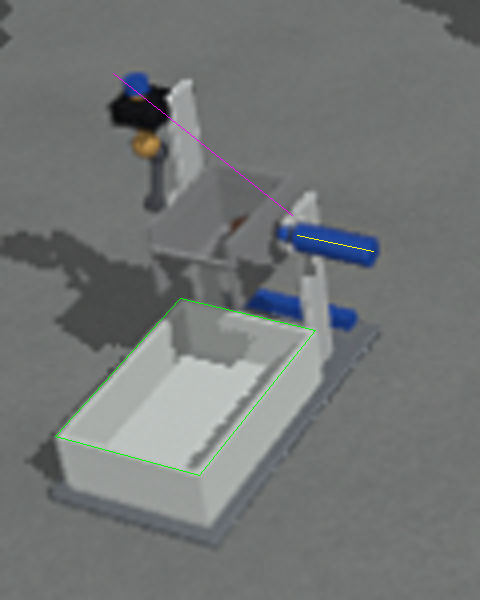

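Request:
{"method": "step_arm", "body": {"angular": [[0, 0, -0.416], [0, 0, -0.416], [0, 0, -0.416], [0, 0, -0.416], [0, 0, -0.416], [0, 0, -0.416], [0, 0, -0.416], [0, 0, -0.416], [0, 0, -0.416], [0, 0, -0.416], [0, 0, -0.416], [0, 0, -0.416]], "dp": [[0.1, -0.05, -0.3], [0.3, -0.2, -0.6], [0.6, -0.4, -0.95], [1, -0.73, -0.95], [1, -0.73, -0.95], [1, -0.73, -0.95], [1, -0.73, -0.95], [1, -0.73, -0.95], [1, -0.73, -0.95], [1, -0.73, -0.95], [1, -0.73, -0.95], [1, -0.73, -0.95]], "grip": [1, 1, 1, 1, 1, 1, 1, 1, 1, 1, 1, 1]}}

```text
clock: 1.6
tool_pos: [347.9, -471.0, 321.8]
ee_rot: [1.985, 2.435, 0.0]
contact_force: [0.6, -1.0, 0.1]
gripper_width: 0.177
```

Request:
{"method": "step_arm", "body": {"angular": [[0, 0, 0], [0, 0, 0], [0, 0, 0], [0, 0, 0]], "dp": [[0.3, 0.24, 0], [0.65, 0.52, 0], [1, 0.8, 0], [1, 0.8, 0]], "grip": [1, 1, 1, 1]}}

```text
clock: 1.93
tool_pos: [411.1, -348.7, 322.7]
ee_rot: [1.977, 2.44, 0.005]
contact_force: [0.6, 1.9, 1.3]
gripper_width: -0.001
```

Request:
{"method": "step_arm", "body": {"angular": [[0, 0, 0], [0, 0, 0], [0, 0, 0], [0, 0, 0]], "dp": [[0.3, 0.24, 0], [0.65, 0.52, 0], [1, 0.8, 0], [1, 0.8, 0]], "grip": [1, 1, 1, 1]}}

```text
clock: 2.27
tool_pos: [468.6, -234.5, 322.9]
ee_rot: [1.976, 2.441, 0.006]
contact_force: [0.8, 1.5, 0.5]
gripper_width: 0.006
```

Request:
{"method": "step_arm", "body": {"angular": [[0, 0, 0], [0, 0, 0], [0, 0, 0], [0, 0, 0], [0, 0, 0], [0, 0, 0]], "dp": [[0.3, 0.24, 0], [0.65, 0.52, 0], [1, 0.8, 0], [1, 0.8, 0], [1, 0.8, 0], [1, 0.8, 0]], "grip": [1, 1, 1, 1, 1, 1]}}

```text
clock: 2.77
tool_pos: [523.4, -129.0, 321.7]
ee_rot: [1.987, 2.433, -0.001]
contact_force: [0.5, 0.1, -0.9]
gripper_width: 0.008
```

```bash
python3 - <<'E'
from h import *
s=ctrl.observe();print(s["clock"],s["tool_pos"],s["ee_rot"],s["joint_positions"].round(2),s["contact_force"])
for n in("wrist","top","scene"): cv2.imwrite(f"pics/{n}1.png",ctrl.capture(n))
E
```

```text
2.7667 [ 523.38246192 -129.03267184  321.72348654] [ 1.98664354e+00  2.43343391e+00 -8.71059593e-04] [ 0.94  0.3  -0.91  1.7   0.25  1.27  0.18] [ 0.51141485  0.09205713 -0.93462679]
```

View pics/wrist1.png

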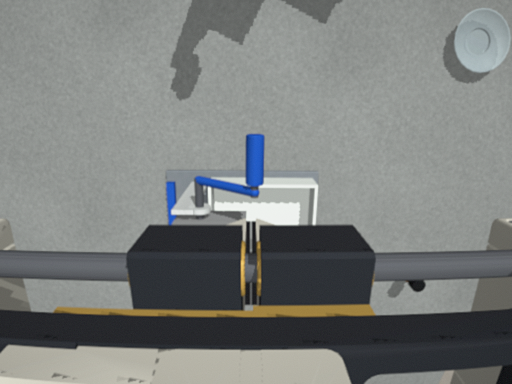

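View pics/scene1.png

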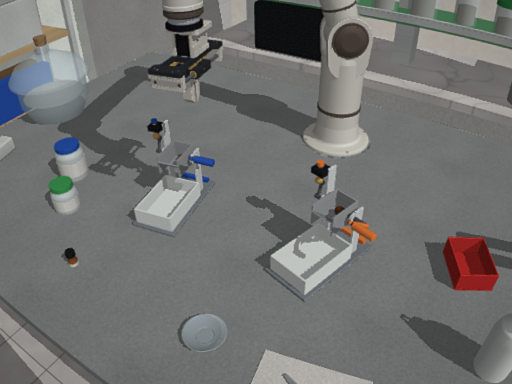

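```bash
cat > wr.py <<'E'
from h import *
s=ctrl.observe();c=ctrl.calibration("wrist");f=192/np.tan(np.radians(c["fov_y"]/2))
K=np.array([[f,0,c["cx"]],[0,f,c["cy"]],[0,0,1]])
T=np.eye(4);T[:3,:3]=cv2.Rodrigues(s["ee_rot"])[0];T[:3,3]=s["tool_pos"];C=T@c["mount"]
a=cv2.imread("pics/wrist1.png");h=cv2.cvtColor(a,cv2.COLOR_BGR2HSV)
m=cv2.inRange(h,(105,150,60),(130,255,255));m[:,:235]=0;m[:,280:]=0;m[187:]=0
v,u=np.nonzero(m);print(u.min(),u.max(),v.min(),v.max(),u.mean(),v.mean())
ends=[[u[v<145].mean(),v.min()],[u[(v>165)&(v<180)].mean(),184]]
for uv in ends:
    n=cv2.undistortPoints(np.float64([[uv]]),K,c["dist_coeffs"])[0,0]
    d=C[:3,:3]@[n[0],n[1],1];o=C[:3,3]
    for z in(173,): print(uv,o+d*(z-o[2])/d[2])
p=np.load("p.npy");print("pred ends",stw(p,[[64,135,173],[64,85,173]]))
E
python3 wr.py
```

```text
235 263 134 186 254.205574912892 159.93612078977932
[np.float64(254.9257142857143), np.int64(134)] [518.75431378 -92.17836176 173.        ]
[np.float64(254.10212765957448), 184] [ 527.85583965 -141.08798641  173.        ]
pred ends [[ 517.60859702  -88.95567523  173.        ]
 [ 527.62480508 -137.94215884  173.        ]]
```

Request:
{"method": "step_arm", "body": {"angular": [[0, 0, 0], [0, 0, 0], [0, 0, 0], [0, 0, 0], [0, 0, 0], [0, 0, 0], [0, 0, 0]], "dp": [[0.06, 0.05, 0.1], [0.137, 0.105, 0.3], [0.137, 0.105, 0.6], [0.137, 0.105, 0.9], [0.137, 0.105, 1], [0.137, 0.105, 1], [0.137, 0.105, 1]], "grip": [1, 1, 1, 1, 1, 1, 1]}}

```text
clock: 3.5
tool_pos: [530.9, -113.7, 221.8]
ee_rot: [-1.988, -2.432, -0.0]
contact_force: [0.5, 0.1, 0.8]
gripper_width: 0.004
```

```bash
python3 - <<'E'
from h import *
s=ctrl.observe();print(s["clock"],s["tool_pos"],s["ee_rot"],s["contact_force"])
for n in("top","scene","wrist"): cv2.imwrite(f"pics/{n}2.png",ctrl.capture(n))
p=proj("scene",s["tool_pos"])[0];print(p,proj("top",s["tool_pos"]))
a=cv2.imread("pics/scene2.png")[100:250,120:260];b=cv2.imread("pics/wrist2.png")
cv2.imwrite("pics/c2.png",np.hstack([cv2.resize(a,(380,407),interpolation=cv2.INTER_CUBIC),cv2.resize(b[80:384,150:360],(281,407))]))
E
```

```text
3.5 [ 530.88454449 -113.69759635  221.81311507] [-1.98770280e+00 -2.43164682e+00 -3.39740536e-04] [0.47378187 0.10483546 0.83086111]
[199.15102571 144.2714113 ] [[339.86130728 179.34196575]]
```

View pics/c2.png

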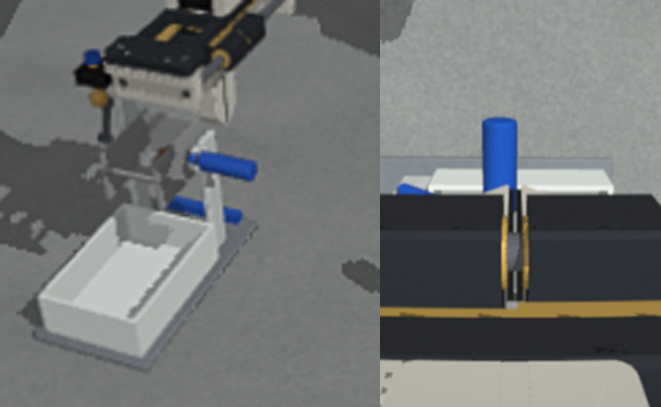

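Request:
{"method": "step_arm", "body": {"angular": [[0, 0, 0], [0, 0, 0], [0, 0, 0], [0, 0, 0], [0, 0, 0], [0, 0, 0], [0, 0, 0], [0, 0, 0], [0, 0, 0], [0, 0, 0]], "dp": [[0, 0, 0.12], [0, 0, 0.25], [0, 0, 0.35], [0, 0, 0.43], [0, 0, 0.51], [0, 0, 0.59], [0, 0, 0.67], [0, 0, 0.75], [0, 0, 0.83], [0, 0, 0.9]], "grip": [1, 1, 1, 1, 1, 1, 1, 1, 1, 1]}}

```text
clock: 4.48
tool_pos: [529.5, -114.0, 130.3]
ee_rot: [-1.986, -2.431, 0.004]
contact_force: [-4.3, -1.3, 4.6]
gripper_width: 0.01
```

Request:
{"method": "step_arm", "body": {"angular": [[0, 0, 0], [0, 0, 0], [0, 0, 0], [0, 0, 0], [0, 0, 0], [0, 0, 0], [0, 0, 0], [0, 0, 0], [0, 0, 0], [0, 0, 0]], "dp": [[0, 0, 0.08], [0, 0, 0.16], [0, 0, 0.24], [0, 0, 0.32], [0, 0, 0.36], [0, 0, 0.36], [0, 0, 0.36], [0, 0, 0.36], [0, 0, 0.36], [0, 0, 0.36]], "grip": [1, 1, 1, 1, 1, 1, 1, 1, 1, 1]}}

```text
clock: 5.32
tool_pos: [532.1, -113.4, 96.2]
ee_rot: [1.986, 2.432, 0.002]
contact_force: [0.2, -0.6, 6.5]
gripper_width: 0.001
```

```bash
python3 - <<'E'
from h import *
s=ctrl.observe();print(s["clock"],s["tool_pos"],s["ee_rot"],s["contact_force"])
for n in("top","scene"): cv2.imwrite(f"pics/{n}3.png",ctrl.capture(n))
a=cv2.imread("pics/scene3.png")[100:250,120:260];b=cv2.imread("pics/top3.png")[110:270,300:460]
cv2.imwrite("pics/c3.png",np.hstack([cv2.resize(a,(380,407),interpolation=cv2.INTER_CUBIC),cv2.resize(b,(407,407))]))
E
```

```text
5.3167 [ 532.08540538 -113.40302277   96.21200579] [1.98615025e+00 2.43185633e+00 2.27330197e-03] [ 0.1675045  -0.59054311  6.48925026]
```

View pics/c3.png

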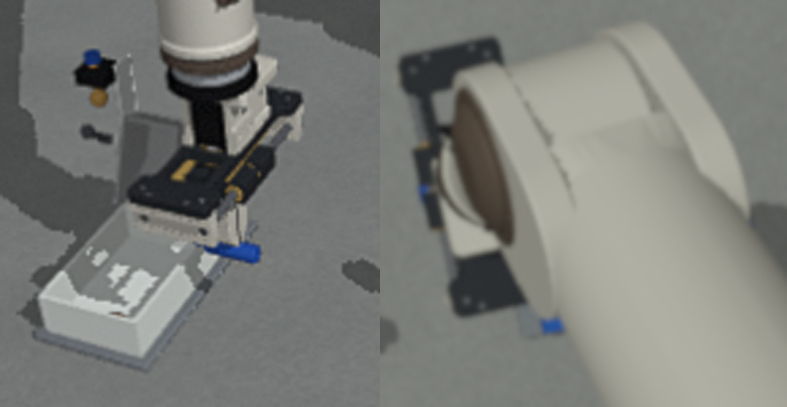

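Request:
{"method": "step_arm", "body": {"angular": [[0, 0, 0], [0, 0, 0], [0, 0, 0], [0, 0, 0], [0, 0, 0], [0, 0, 0], [0, 0, 0], [0, 0, 0], [0, 0, 0], [0, 0, 0], [0, 0, 0], [0, 0, 0]], "dp": [[0, 0, 0.03], [0, 0, 0.03], [0, 0, 0.03], [0, 0, 0.03], [0, 0, 0.03], [0, 0, 0.03], [0, 0, 0.03], [0, 0, 0.03], [0, 0, 0.03], [0, 0, 0.03], [0, 0, 0.03], [0, 0, 0.03]], "grip": [1, 1, 1, 1, 1, 1, 1, 1, 1, 1, 1, 1]}}

```text
clock: 6.42
tool_pos: [532.3, -113.4, 93.3]
ee_rot: [1.986, 2.432, 0.003]
contact_force: [0.6, -0.6, 5.3]
gripper_width: 0.004
```

```bash
python3 - <<'E'
from h import *
s=ctrl.observe();print(s["clock"],s["tool_pos"],s["contact_force"])
cv2.imwrite(f"pics/scene4.png",ctrl.capture("scene"));cv2.imwrite(f"pics/w4.png",ctrl.capture("wrist"))
a=cv2.imread("pics/scene4.png")[150:250,120:230]
cv2.imwrite("pics/c4.png",cv2.resize(a,None,fx=5,fy=5,interpolation=cv2.INTER_CUBIC))
for q in ctrl.masks_of("nutmeg","scene"): print(q["confidence"],q["rect"])
E
```

```text
6.4167 [ 532.31138952 -113.37305661   93.33051369] [ 0.64743891 -0.64879766  5.28981641]
0.66 [133.7, 115.6, 216.1, 238.0]
```

View pics/c4.png

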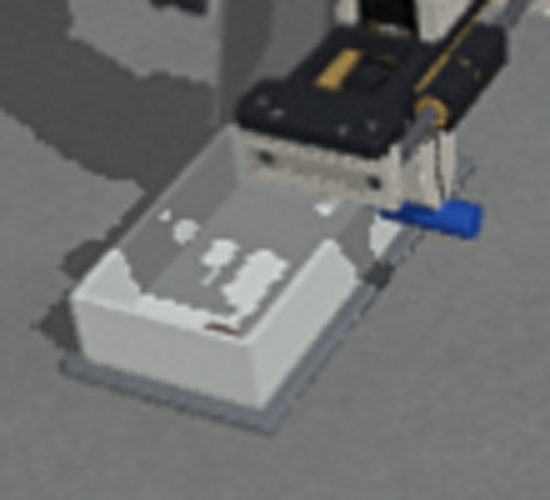

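View pics/w4.png

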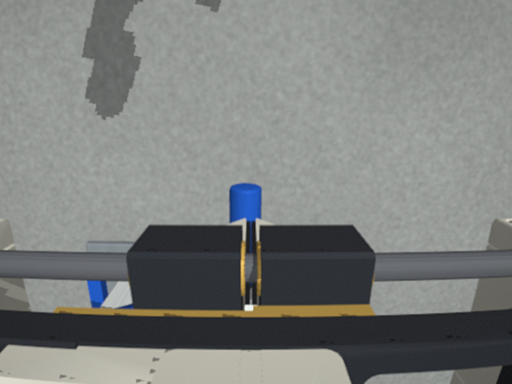

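The brown sliver behind the tray's front wall (crop 222,327) shows that the nutmeg is in the tray. Next I lift off.

Request:
{"method": "step_arm", "body": {"angular": [[0, 0, 0], [0, 0, 0], [0, 0, 0], [0, 0, 0], [0, 0, 0], [0, 0, 0], [0, 0, 0], [0, 0, 0], [0, 0, 0], [0, 0, 0], [0, 0, 0]], "dp": [[0, 0, -0.08], [0, 0, -0.18], [0, 0, -0.28], [0, 0, -0.38], [0, 0, -0.48], [0, 0, -0.58], [0, 0, -0.68], [0, 0, -0.78], [0, 0, -0.88], [0, 0, -0.95], [0, 0, -1]], "grip": [1, 1, 1, 1, 1, 1, 1, 1, 1, 1, 1]}}

```text
clock: 7.48
tool_pos: [531.2, -113.5, 193.7]
ee_rot: [1.987, 2.433, 0.001]
contact_force: [0.1, 0.7, -0.4]
gripper_width: 0.01
```

Request:
{"method": "step_arm", "body": {"angular": [[0, 0, 0], [0, 0, 0], [0, 0, 0], [0, 0, 0], [0, 0, 0], [0, 0, 0]], "dp": [[0, 0, -0.2], [0, 0, -0.5], [0, 0, -0.8], [0, 0, -1], [0, 0, -1], [0, 0, -1]], "grip": [1, 1, 1, 1, 1, 1]}}

```text
clock: 7.98
tool_pos: [531.3, -113.7, 293.5]
ee_rot: [1.987, 2.432, 0.001]
contact_force: [0.1, -0.2, -0.8]
gripper_width: 0.005
```

Request:
{"method": "step_arm", "body": {"angular": [[0, 0, 0], [0, 0, 0], [0, 0, 0], [0, 0, 0], [0, 0, 0], [0, 0, 0], [0, 0, 0], [0, 0, 0], [0, 0, 0], [0, 0, 0], [0, 0, 0], [0, 0, 0]], "dp": [[0, -0.3, 0], [0, -0.6, 0], [0, -0.9, 0], [0, -1, 0], [0, -1, 0], [0, -1, 0], [0, -1, 0], [0, -1, 0], [0, -1, 0], [0, -1, 0], [0, -1, 0], [0, -1, 0]], "grip": [1, 1, 1, 1, 1, 1, 1, 1, 1, 1, 1, 1]}}

```text
clock: 8.98
tool_pos: [433.2, -133.2, 292.6]
ee_rot: [-1.986, -2.433, -0.001]
contact_force: [-0.3, 0.2, 0.4]
gripper_width: 0.005
```

```bash
python3 - <<'E'
from h import *
s=ctrl.observe();print(s["clock"],s["tool_pos"],s["contact_force"])
for n in("top","scene"): cv2.imwrite(f"pics/{n}5.png",ctrl.capture(n))
a=cv2.imread("pics/scene5.png")[80:300,110:400];b=cv2.imread("pics/top5.png")
cv2.imwrite("pics/c5.png",cv2.resize(a,None,fx=2.7,fy=2.7,interpolation=cv2.INTER_CUBIC))
E
```

```text
8.9833 [ 433.15925134 -133.24097689  292.64410535] [-0.27128188  0.2083851   0.35551103]
```

View pics/c5.png

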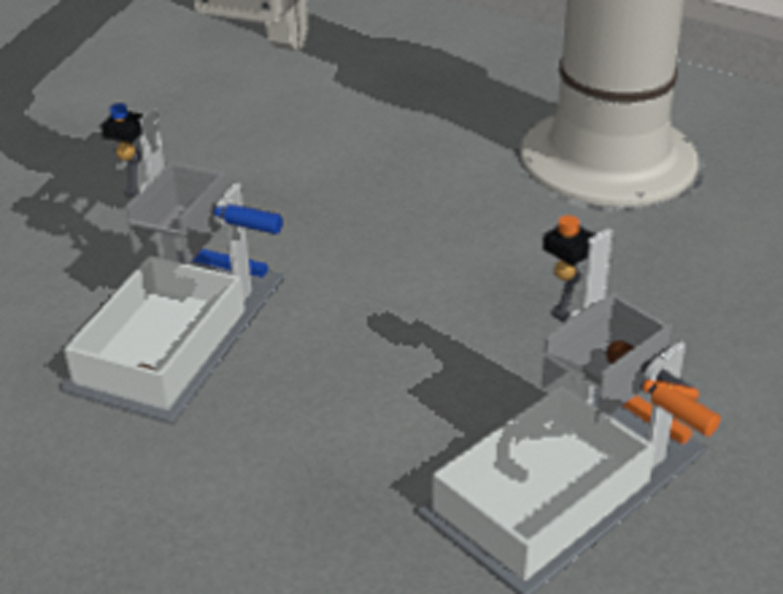

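View pics/top5.png

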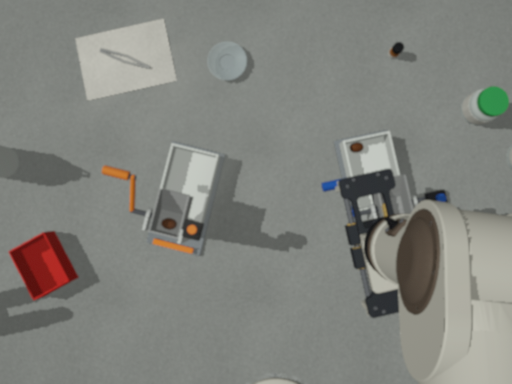

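The nutmeg lies in the tray (top view at 357,147). The blue cup is back home and empty. The orange cup still holds its nutmeg, and the arm is clear.

```bash
python3 -c "
from bench import ctrl
print(ctrl.sign_off())"
```

```text
the job is handed in; nothing more can be done
None
```

The blue lever was pushed down past its latch, its cup dropped the nutmeg into the white tray, and the cup swung back home. I held the lever near its stop for about 1.5 s, then lifted the gripper clear before handing in at about 9 s.

- **Nutmeg:** the last top picture shows it in the tray, near the front wall.
- **Blue cup:** in the last scene picture it is upright and empty, with its lever where it was at the start.
- **Orange cup:** in both last pictures it is upright and still holds its nutmeg.
- **Forces:** the largest force among the readings at the end of each move was about 6.5 N, with no contact force left after lifting.
- **Disagreements:** position estimates from the different cameras differed by about 3 mm, which did not affect the push. The network did not find the nutmeg in the tray during the tip, so I judged that by eye from the pictures.

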